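Hold the clamshell case shut against the packing fence

ROBOT

A 6-joint arm with a two-finger parallel gripper is mounted at the origin on the work surface. World frame = base frame: x ahead of the robot, y to its left, z up, the work surface at z = 0. Lengths are in mm, angles in rad, forces in N, time in s.
With the tool pointing down it reaches from about 275 to 1000 mm from the base axis. Payload 8.4 kg.
Tool frame: the origin (TCP) lies on the centre line of the jaws, within the pads' length; the fingertips stand 22 mm ahead of it and the grasp point (between the pads) lies 3 mm ahead of it; z points along the fingers, y is the direction in which the jaws open and shut (so a half turn about z gives the same grasp; the last joint's range is limited). The gripper opens to 85 mm and grips with 20 to 120 N. Pads are 22 mm wide; open, the fingers measure 114 mm over their backs; the gripper's body (76 mm by 85 mm) begins 54 mm behind the grasp point. The pads swing forward as they close: fully open they stand 13 mm farther back than shut.
Start: joints at [1.17, 0.353, 1.633, -0, 1.155, -0.002], TCP at [242.694, 575.958, 226.181] pointing down, gripper open.
Joint ranges: [-2.63, 2.63], [-0.92, 2.1], [0.06, 2.66], [-1.3, 4.44], [0, 2.69], [-3.02, 3.02]. Speed limits (rad/s): [2.22, 2.22, 2.79, 3.14, 3.14, 3.14].

INTERFACE

Orientations are given as [roll, pitch, yaw] about the fixed x, y, z axes, in that order (R = Rz(yaw) Ry(pitch) Rx(roll)).
In Python, from rig import r gives the robot as it stands.
- The arm moves only by the tool carry_out, never from a script. Its argument "rows" is text: rows parted by semicolons, each of 5 numbers parted by spaces: the opening, from 0 (shut) to 1 (fully open), then the shift along the tool's x, y, z in units of 30 mm (1.0 is 30 mm), then the turn about the tool's z in units of 8 degrees (1.0 is 8 degrees). A call has 1 to 12 rows; each row shifts and turns the commanded pose from where the row before left it, along the tool's axes as they then stand; what a row does not reach is not made up. A row lasts 1/8 s, in which the tool goes at most 62.5 mm and 10.7 degrees, less where a joint would pass 70% of its speed; a pose out of reach is approached as far as the arm can. A call is refused whole if a number of a shift passes 1 or a number of a turn 1, either way. A call with a gripper value outside its range is refused whole. The fingers move at their own pace and stop on an object; "newtons" is the grip in N (left out, the last holds). Time passes only in rows, so rows that do not move let the fingers close. It gives the time, the measured TCP pose, the force and the opening at its end, in the units of the state.
- r.sense(): the state, without advancing time (a new reading comes with each control period).
- r.grab_frame(name): name is "scene" or "side" or "wrist"; returns the picture (384x512x3 uint8, blue, green, red); there is no depth.
- r.get_calibration(name): a dict with "intrinsics" (3x3 intrinsics, pixels), "position" and "rotation" of the camera in the world. Camera axes: x right, y up, looking along -z (the intrinsics and any distortion apply to the point x, -y, -z); pixel columns grow to the right and rows downward; lengths in mm; the calibration is good to about 2 mm. A picture is of the moment at which its call begins: read the wrist's pose just before it. get_calibration takes no time and is no camera call; for the wrist camera it gives the pose at the moment of the call.
- r.sign_off(): hands the job in, once; it reports no verdict.
The state is a dict: "clock": time; "qpos": joint angles; "qvel": joint speeds; "joint_efforts": joint torques, N m; "eef_pos": TCP position; "tcp_rot": TCP orientation; "contact_force": force on the tool from outside, world axes, zero at the start; "wrist_torque": the same for the moment, N m; "opening": opening from 0.0 (shut) to 1.0 (fully open).
Only numpy, scipy, OpenCV 4.12 (cv2) and the standard library are available. Lean on these libraries where they do the work, as an engineer would, in place of code of your own. Each camera call takes 0.05 s, during which the arm holds its last target.

TASK

The grey clamshell case of medicine packets is to be sealed on the packing bench: slide it back until its hinge side is square and flush against the aluminium fence, close its sprung lid onto the lower half edge to edge, and keep it there with one firm diagonal push, down onto the table and in against the fence at once (about 10 N each way). Finish while still holding: the lid springs open if you let go, so do not release it at the end. Leave the scanner, the tape roll and the medicine box where they are.

Things in the scene. Friction and masses are not known exactly. Their poses are not given: they have to be found in the camera images.
- fence: aluminium bar fixed on the table, 300 mm long, 25 mm thick, 32 mm high, two small feet (10 mm high, reaching to 75 mm) behind it. Origin on the table at the middle of the foot of its working face; its x axis points away from the robot, square into the face (the bar lies at x 0 to 25 mm, the case comes from -x), y runs along the bar, z up. Its place and yaw vary
- case: lower half of the loose grey plastic clamshell case, with packets inside: 100 mm in x, 160 mm in y, 40 mm high, walls 3 mm. Origin at the centre of its underside; x points to the hinge side (which faces the fence), z up. The case weighs about 0.35 to 0.6 kg with the lid. Starts 40 to 90 mm short of the fence and up to 0.3 rad out of square with it. Flush at the fence, its origin is 50 mm before the fence's face
- hinge (a point): middle of the hinge line of the lid, which runs along the case's y axis at the top of the +x wall: 50 mm in +x and 40 mm above the case's origin, axes as the case
- lid (a joint): opening angle of the lid: 0 is shut, rim on rim; the raised lid stands at about 1 rad, held up by its springy hinge. The lid is a shell as large as the lower half, 18 mm deep, so the shut case is 58 mm high. The hinge pushes it open with about 0.2 N m near shut (about 3 N down on the front part of the lid shuts it) and 0.2 N m less per rad of opening
- lid_edge (a point): on the lid, middle of its free edge, outer side: 100 mm from the hinge line; when shut it is straight above the front (-x) wall of the case, 58 mm above the table. Axes turn with the lid; as the case's when shut
- lid_ridge (a point): on the lid, middle of the top of a straight raised ridge on its outer face: ridge 12 mm thick, 100 mm long along y, 14 mm high, its middle 60 mm from the hinge line and 40 mm from the free edge, so a flat strip 34 mm deep lies between its front side and the free edge. When shut the top of the ridge is 72 mm above the table. Pushing on the front side of the ridge pushes the case towards the fence
- scanner: bystander: black hand scanner lying on the table, about 150 mm long, 45 mm high; origin on its underside
- tape_roll: bystander: cardboard-brown ring, 100 mm across, 48 mm high; origin at the centre of its underside
- medicine_box: bystander: white carton 110 x 60 x 35 mm; origin at the centre of its underside
There are look-alikes about, which are no part of the job. There is more than one size of the case; the one meant has the size given above.

How it is judged (in metres and radians):
At the end, for the whole second after the job is handed in: Robot still pressing: lid shut (under 0.04 rad), hinge side within 3 mm of the fence's face and 0.035 rad of parallel, case within the fence's length, flat and still, pushing over 2 N on the fence and over 8 N on the table (weight included); bystanders not moved over 20 mm (value of joint lid below 0.04 rad and x of case in the frame of fence between -0.053 and -0.046 m and y of case in the frame of fence between -0.07 and 0.07 m and angle between the y axis of case and the y axis of fence, either way round below 0.035 rad and angle between case's own z axis and vertical below 0.03 rad and linear speed of case below 0.01 m/s and contact force between case and fence above 2 N and contact force between case and table above 8 N and contact force between any of the fingers, the arm and case above 3 N); the arm keeps its last pose, push and grip.
It fails at once if the scanner was moved (distance of scanner from where it was at the start of the episode above 0.02 m).
It fails at once if the tape roll was moved (distance of tape_roll from where it was at the start of the episode above 0.02 m).
It fails at once if the medicine box was moved (distance of medicine_box from where it was at the start of the episode above 0.02 m).
It also fails if it takes over 51 s, if anything falls off the work surface, if the arm or the gripper's body presses on something with over 40 N, if the wrist force passes 120 N, or if a joint passes its speed limit or range.

## Working session

There is one attempt and no reset: what is moved stays moved. The work goes in short steps, Python scripts to look and compute and a tool call to move; the robot and the scene stay as the last step left them, time stands still between calls to the robot, and variables do not carry over. Pictures are saved under pics/ and viewed, and the job is handed in when it is done.

Besides the shell and the picture viewer there is one more tool, called after "Emit:" by a JSON object that holds its "op" and its "data". carry_out: Moves the arm, as the interface text tells. Its arguments: {"type":"object","properties":{"rows":{"type":"string"},"newtons":{"type":"number"}},"required":["rows"]}

```bash
mkdir -p pics; cat > h.py <<'E'
import numpy as np,cv2
from rig import r
def ray(cal,u,v):
    K=np.array(cal["intrinsics"]);R=np.array(cal["rotation"]);p=np.array(cal["position"])
    d=np.linalg.inv(K)@np.array([u,v,1.0]); d=np.array([d[0],-d[1],-d[2]])
    return p,R@d
def onz(cal,u,v,z):
    p,d=ray(cal,u,v); return p+d*(z-p[2])/d[2]
def proj(cal,P):
    K=np.array(cal["intrinsics"]);R=np.array(cal["rotation"]);p=np.array(cal["position"])
    c=R.T@(np.array(P,float)-p); q=K@np.array([c[0],-c[1],-c[2]]); return q[:2]/q[2]
E
python3 - <<'E'
from h import *
s=r.sense();print(s)
for n in ["scene","side","wrist"]:
    c=r.get_calibration(n);print(n,c)
    im=r.grab_frame(n);cv2.imwrite(f"pics/{n}0.png",im)
E
```

```text
{'clock': 0.0, 'qpos': array([ 1.16963952e+00,  3.53652311e-01,  1.63410793e+00, -9.25016525e-06,
        1.15522966e+00, -2.41207986e-03]), 'qvel': array([ 0.00021696, -0.00035907,  0.00014771, -0.00078506, -0.00188385,
       -0.00129874]), 'joint_efforts': array([-4.00579120e-05, -6.05241466e+01, -3.42060363e+01,  8.15049276e-06,
        9.39961028e-03,  3.76775245e-05]), 'eef_pos': array([242.48663048, 575.52394552, 225.47031208]), 'tcp_rot': array([-3.14019539e+00,  5.08735187e-06,  2.74285167e+00]), 'contact_force': array([ 0.31320132, -0.22125631, -0.02511552]), 'wrist_torque': array([-0.03893477,  0.00685183,  0.01149229]), 'opening': 1.001318117991725}
scene {'intrinsics': array([[435.61028124,   0.        , 256.14339489],
       [  0.        , 435.61028124, 193.46490819],
       [  0.        ,   0.        ,   1.        ]]), 'position': array([1305.55489444,   92.75022728,  709.08984741]), 'rotation': array([ 0.894054  , -0.02056053,  1.6340693 ])}
side {'intrinsics': array([[493.84586895,   0.        , 257.01569544],
       [  0.        , 493.84586895, 187.72498787],
       [  0.        ,   0.        ,   1.        ]]), 'position': array([ 434.41503859, -741.05016094, 1039.85260767]), 'rotation': array([ 0.68373518,  0.00928068, -0.11975491])}
wrist {'intrinsics': array([[315.57826167,   0.        , 259.16090497],
       [  0.        , 315.57826167, 195.77218378],
       [  0.        ,   0.        ,   1.        ]]), 'position': array([173.91943874, 604.66353126, 373.51874531]), 'rotation': array([-0.29774447,  0.00156482,  1.17069826])}
```

```bash
sed -i 's/R=np.array(cal\["rotation"\])/R=Rot.from_euler("xyz",cal["rotation"]).as_matrix()/; 1a from scipy.spatial.transform import Rotation as Rot' h.py; cat h.py | head -8
```

```text
import numpy as np,cv2
from scipy.spatial.transform import Rotation as Rot
from rig import r
def ray(cal,u,v):
    K=np.array(cal["intrinsics"]);R=Rot.from_euler("xyz",cal["rotation"]).as_matrix();p=np.array(cal["position"])
    d=np.linalg.inv(K)@np.array([u,v,1.0]); d=np.array([d[0],-d[1],-d[2]])
    return p,R@d
def onz(cal,u,v,z):
```

View pics/scene0.png

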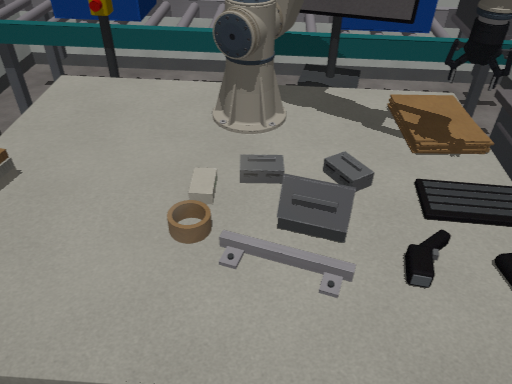

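View pics/side0.png

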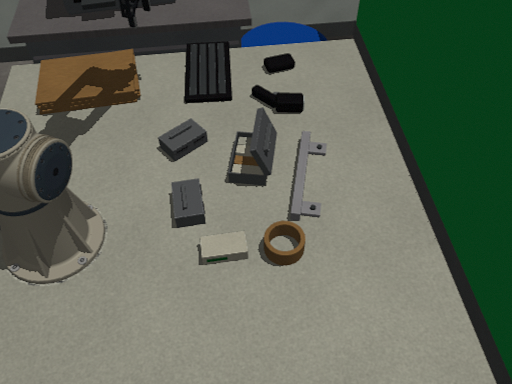

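View pics/wrist0.png

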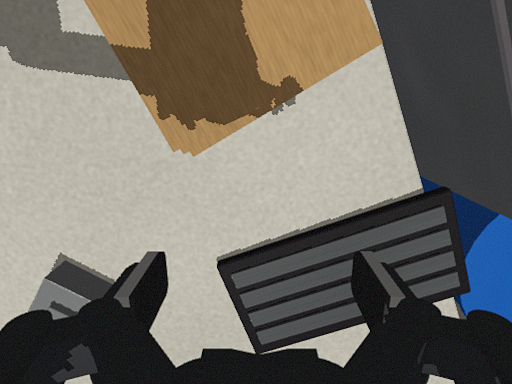

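```bash
python3 - <<'E'
import cv2
a=cv2.imread("pics/scene0.png")[160:300,180:370];cv2.imwrite("pics/sc0.png",cv2.resize(a,None,fx=4,fy=4,interpolation=cv2.INTER_CUBIC))
a=cv2.imread("pics/side0.png")[95:235,200:340];cv2.imwrite("pics/si0.png",cv2.resize(a,None,fx=4,fy=4,interpolation=cv2.INTER_CUBIC))
E
```

```text
(no output)
```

View pics/sc0.png

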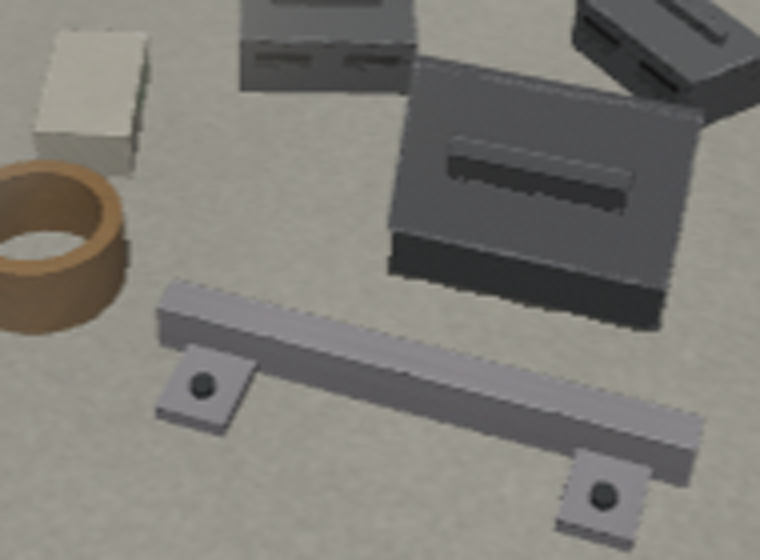

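View pics/si0.png

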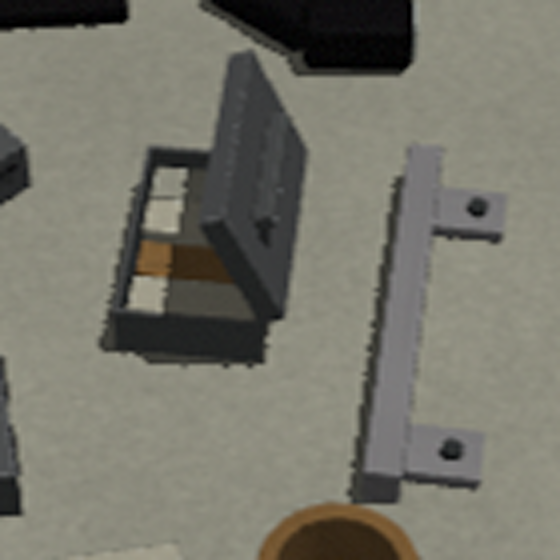

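```bash
python3 - <<'E'
from h import *
sc=r.get_calibration("scene");si=r.get_calibration("side")
S=lambda u,v,z:onz(sc,180+u/4,160+v/4,z)
T=lambda u,v,z:onz(si,200+u/4,95+v/4,z)
f=np.round
a,b=S(178,280,32),S(705,415,32);print("fence sc",f(a),f(b),np.linalg.norm(a-b),"yaw",np.arctan2(*(b-a)[[1,0]])-np.pi/2)
print(" back",f(S(158,310,32)),f(S(690,455,32)))
a,b=T(410,147,32),T(366,470,32);print("fence si face",f(a),f(b),np.linalg.norm(a-b),np.arctan2(*(a-b)[[1,0]])-np.pi/2)
print(" back",f(T(443,147,32)),f(T(402,472,32)))
a,b=T(150,148,40),T(115,312,40);print("case front",f(a),f(b),np.linalg.norm(a-b),np.arctan2(*(a-b)[[1,0]])-np.pi/2)
print(" bottom",f(T(102,348,0)),f(T(265,362,0)), "hinge top",f(T(268,320,40)))
print(" lid hinge outer?", f(T(283,318,50)),f(T(305,155,50)))
a,b=S(388,272,0),S(660,330,0);print(" sc bottom hinge",f(a),f(b),np.linalg.norm(a-b),np.arctan2(*(b-a)[[1,0]])-np.pi/2)
a,b=S(390,230,50),S(668,287,50);print(" sc lid corner",f(a),f(b),np.linalg.norm(a-b),np.arctan2(*(b-a)[[1,0]])-np.pi/2)
print(" sc lid edge", f(S(415,58,134)),f(S(705,115,134)))
print("scanner",f(T(410,60,20)),f(T(300,65,10)))
E
```

```text
fence sc [600.  -9.  32.] [678. 276.  32.] 295.1578065894512 yaw -0.2661308285342707
 back [625. -17.  32.] [706. 265.  32.]
fence si face [679. 266.  32.] [600. -16.  32.] 293.0324790879424 -0.2726269141640585
 back [703. 263.  32.] [622. -20.  32.]
case front [492. 282.  40.] [454. 129.  40.] 157.05489361883934 -0.24459000130745
 bottom [443. 133.   0.] [552. 106.   0.] hinge top [554. 109.  40.]
 lid hinge outer? [563. 101.  50.] [599. 250.  50.]
 sc bottom hinge [550. 109.   0.] [585. 266.   0.] 160.83879460974867 -0.2200974271483791
 sc lid corner [568. 108.  50.] [602. 261.  50.] 156.86877997381697 -0.21581456913990138
 sc lid edge [517. 116. 134.] [555. 273. 134.]
scanner [699. 371.  20.] [616. 388.  10.]
```

```bash
python3 - <<'E'
from h import *
si=r.get_calibration("side");sc=r.get_calibration("scene")
F0=np.array([639.5,130,0]);y=-.268
R=np.array([[np.cos(y),-np.sin(y),0],[np.sin(y),np.cos(y),0],[0,0,1]])
for n,uv in {"B":[(159,136),(191,122),(207,131),(173,150)],"A":[(172,183),(200,180),(204,215),(175,217)],"med":[(200,237),(246,234)],"pile":[(139,100)]}.items():
  for p in uv:
    P=onz(si,*p,36);print(n,p,P.round(),(R.T@(P-F0)).round())
for x in [-214]: print((F0+R@np.array([x,32,0])).round(1))
E
```

```text
B (159, 136) [266. 298.  36.] [-404.   64.   36.]
B (191, 122) [360. 345.  36.] [-327.  133.   36.]
B (207, 131) [404. 301.  36.] [-272.  103.   36.]
B (173, 150) [306. 238.  36.] [-350.   15.   36.]
A (172, 183) [301. 117.  36.] [-322. -102.   36.]
A (200, 180) [376. 118.  36.] [-251.  -82.   36.]
A (204, 215) [380.   1.  36.] [-216. -193.   36.]
A (175, 217) [308.   4.  36.] [-287. -209.   36.]
med (200, 237) [367. -63.  36.] [-211. -259.   36.]
med (246, 234) [479. -69.  36.] [-102. -234.   36.]
pile (139, 100) [204. 464.  36.] [-508.  207.   36.]
[441.6 217.5   0. ]
```

```bash
python3 - <<'E'
import cv2
a=cv2.imread("pics/side0.png")[90:240,140:300];cv2.imwrite("pics/si0b.png",cv2.resize(a,None,fx=4,fy=4,interpolation=cv2.INTER_CUBIC))
E
```

```text
(no output)
```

View pics/si0b.png

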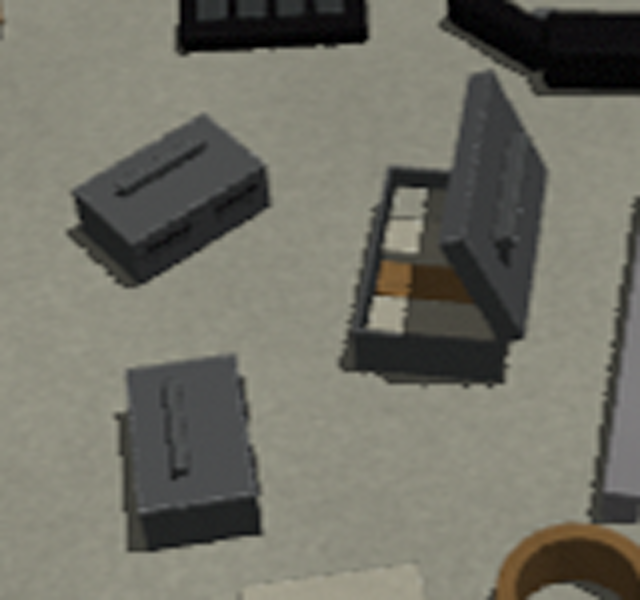

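Emit:
{"op": "carry_out", "data": {"rows": "0.45 0 0 0 -0.94; 0.45 -0.87 -0.89 0 0; 0.45 -0.87 -0.89 0 0; 0.45 -0.87 -0.89 0 0; 0.45 -0.87 -0.89 0 0; 0.45 -0.87 -0.89 0 0; 0.45 -0.87 -0.89 0 0; 0.45 -0.87 -0.89 0 0; 0.45 -0.87 -0.89 0 0; 0.45 -0.87 -0.89 0 0; 0.45 -0.87 -0.89 0 0; 0.45 -0.87 -0.89 0 0"}}

```text
clock: 1.65
eef_pos: [442.3, 215.6, 226.1]
tcp_rot: [-3.142, -0.0, 2.874]
contact_force: [0.7, 0.2, -0.2]
opening: 0.454
```

```bash
cat >> h.py <<'E'
F0=np.array([639.5,130,0]);YAW=-.268
RF=np.array([[np.cos(YAW),-np.sin(YAW),0],[np.sin(YAW),np.cos(YAW),0],[0,0,1]])
def inF(P): return RF.T@(np.array(P)-F0)
def st():
    s=r.sense();print("t",round(s["clock"],2),"tcpF",inF(s["eef_pos"]).round(1),"rot",s["tcp_rot"].round(3),"forceF",(RF.T@s["contact_force"]).round(1),"tq",s["wrist_torque"].round(2),"op",round(s["opening"],2))
def pic(n,tag,box=None,f=4):
    im=r.grab_frame(n)
    if box: im=im[box[1]:box[3],box[0]:box[2]]
    cv2.imwrite(f"pics/{tag}.png",cv2.resize(im,None,fx=f,fy=f,interpolation=cv2.INTER_CUBIC) if f!=1 else im)
E
python3 - <<'E'
from h import *
st();pic("wrist","w1",None,1)
E
```

```text
t 1.65 tcpF [-212.9   30.4  226.1] rot [-3.142 -0.     2.874] forceF [ 0.6  0.3 -0.2] tq [ 0.03  0.   -0.  ] op 0.45
```

View pics/w1.png

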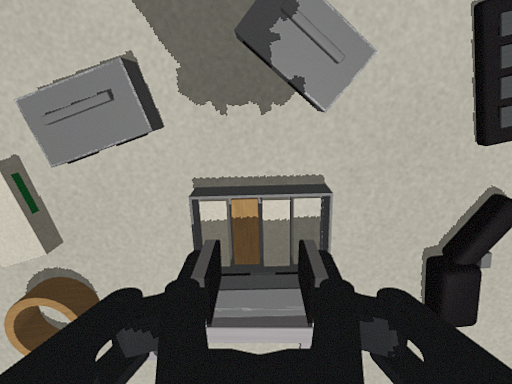

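```bash
python3 - <<'E'
from h import *
c=r.get_calibration("wrist")
for p in [(190,198),(332,191)]: print(inF(onz(c,*p,40)).round(1))
for p in [(193,185),(330,181)]: print("bottom",inF(onz(c,*p,0)).round(1))
E
```

```text
[-179.8  -49.4   40. ]
[-187.8  107.7   40. ]
bottom [-183.9  -53.9    0. ]
bottom [-188.9  113.9    0. ]
```

Emit:
{"op": "carry_out", "data": {"rows": "0.45 0 0 0.9 0; 0.45 0 0 0.9 0; 0.45 0 0 0.9 0; 0.45 0 0 0.9 0; 0.45 0 0 0.9 0; 0.45 0 0 0.9 0; 0.45 0 0 0.6 0; 0.45 0 0 0.3 0; 0.45 0 0 0 0"}}

```text
clock: 2.82
eef_pos: [441.6, 216.7, 36.8]
tcp_rot: [-3.141, -0.001, 2.874]
contact_force: [0.1, 0.4, 0.9]
opening: 0.449
```

```bash
python3 - <<'E'
from h import *
st();pic("side","s2",(140,90,300,240))
E
```

```text
t 2.83 tcpF [-213.8   31.2   36.8] rot [-3.141e+00 -1.000e-03  2.874e+00] forceF [-0.1  0.4  0.9] tq [ 0.01 -0.07  0.03] op 0.45
```

View pics/s2.png

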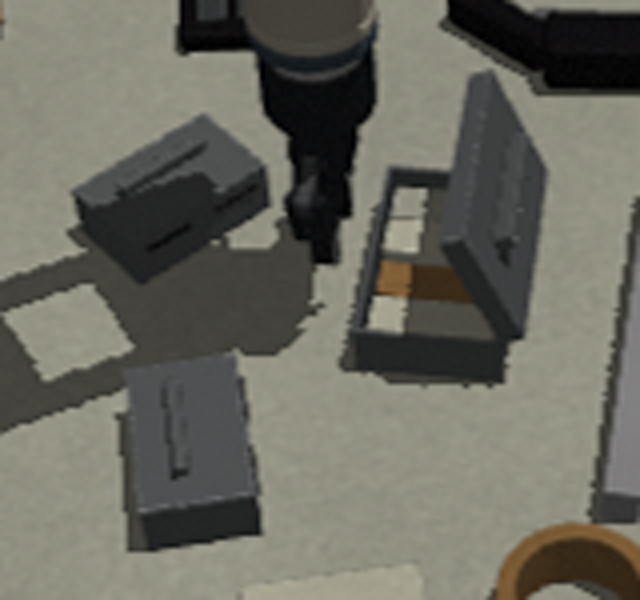

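Emit:
{"op": "carry_out", "data": {"rows": "0.45 -0.25 0 0 0; 0.45 -0.25 0 0 0; 0.45 -0.25 0 0 0; 0.45 -0.25 0 0 0; 0.45 -0.25 0 0 0; 0.45 -0.25 0 0 0; 0.45 -0.25 0 0 0; 0.45 -0.25 0 0 0; 0.45 -0.25 0 0 0; 0.45 -0.25 0 0 0; 0.45 -0.25 0 0 0; 0.45 -0.2 0 0 0"}}

```text
clock: 4.38
eef_pos: [527.7, 193.3, 37.2]
tcp_rot: [-3.142, -0.0, 2.874]
contact_force: [-0.9, 0.7, 0.1]
opening: 0.451
```

```bash
python3 - <<'E'
from h import *
st();pic("side","s3",(200,95,340,235));pic("scene","c3",(180,160,370,300))
E
```

```text
t 4.38 tcpF [-124.6   31.4   37.2] rot [-3.142 -0.     2.874] forceF [-1.   0.4  0.1] tq [-0.03  0.06 -0.01] op 0.45
```

View pics/s3.png

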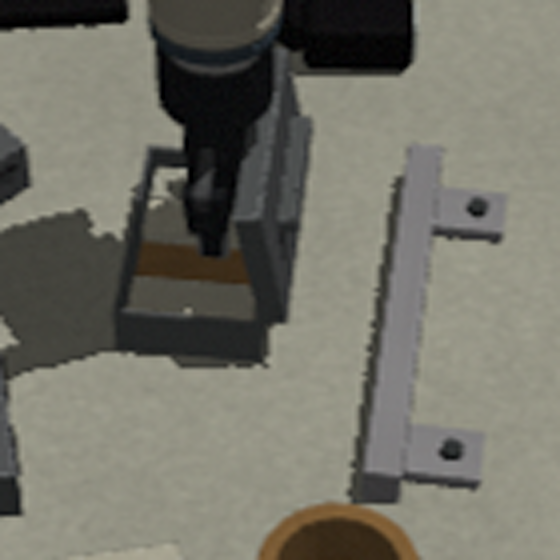

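View pics/c3.png

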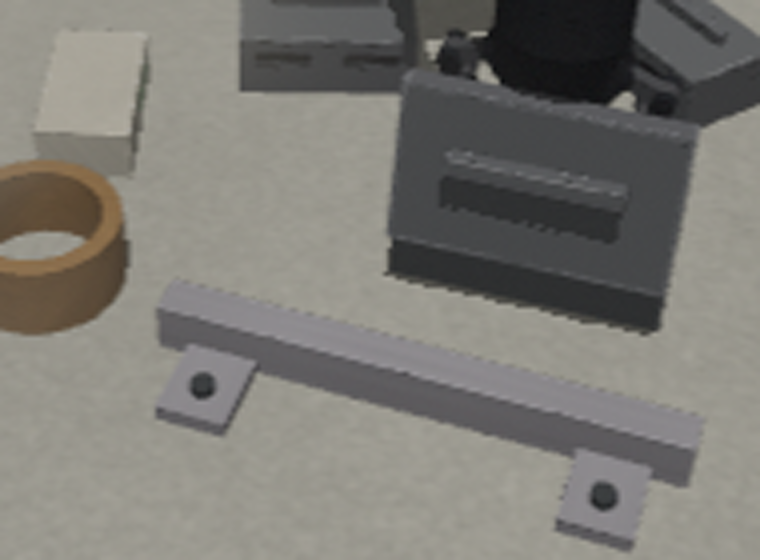

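```bash
python3 - <<'E'
from h import *
si=r.get_calibration("side")
for X,px in ((-213.8,(221.2,155.5)),(-124.6,(253,158.7))):
  print(px,[(z,proj(si,F0+RF@np.array([X,31.3-25,z])).round(1)) for z in (15,30,45)])
print(r.sense()["opening"],r.sense()["joint_efforts"].round(1))
pic("wrist","w3",None,1)
E
```

```text
(221.2, 155.5) [(15, array([220.7, 162.4])), (30, array([220.4, 158.8])), (45, array([220. , 155.1]))]
(253, 158.7) [(15, array([252.3, 165.8])), (30, array([252.2, 162.1])), (45, array([252.1, 158.4]))]
0.44757141643076653 [ -0.3 -59.5 -23.2  -0.    0.   -0.1]
```

View pics/w3.png

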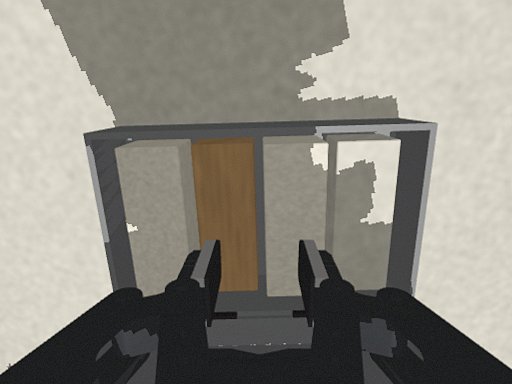

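```bash
python3 - <<'E'
from h import *
c=r.get_calibration("wrist");s=r.sense()
R=Rot.from_euler("xyz",s["tcp_rot"]).as_matrix()
for z in (22,10,0,-10,-20):
  print(z,[proj(c,s["eef_pos"]+R@np.array([x,y,z])).round(0) for x,y in ((11,-19),(11,19),(-11,-19),(-11,19))])
print(c["position"]-s["eef_pos"])
# case corners
for p in [(85,133),(437,123)]: print(inF(onz(c,*p,40)).round(1))
E
```

```text
22 [array([226., 215.]), array([293., 215.]), array([228., 249.]), array([291., 249.])]
10 [array([224., 223.]), array([295., 222.]), array([225., 259.]), array([294., 259.])]
0 [array([222., 230.]), array([297., 230.]), array([223., 268.]), array([295., 268.])]
-10 [array([220., 238.]), array([299., 238.]), array([221., 279.]), array([298., 279.])]
-20 [array([217., 248.]), array([302., 248.]), array([219., 290.]), array([300., 290.])]
[-71.89730869  19.70800452 147.99658612]
[-184.6  -47.7   40. ]
[-188.8  111.2   40. ]
```

Emit:
{"op": "carry_out", "data": {"rows": "0.45 0.5 0 -0.1 0; 0.45 0.5 0 -0.1 0; 0.45 0.5 0 0 0; 0.45 0.5 0 0 0; 0.45 0.5 0 0 0; 0.45 0.5 0 0 0; 0.45 0 0 0 0; 0.45 0 0 0.5 0; 0.45 0 0 0.3 0; 0.45 0 0 0 0"}}

```text
clock: 5.78
eef_pos: [440.0, 216.7, 18.0]
tcp_rot: [-3.14, -0.002, 2.874]
contact_force: [0.4, 0.4, -0.2]
opening: 0.447
```

```bash
python3 - <<'E'
from h import *
st();pic("side","s4",(140,90,300,240))
E
```

```text
t 5.78 tcpF [-215.3   30.8   18. ] rot [-3.140e+00 -2.000e-03  2.874e+00] forceF [ 0.2  0.5 -0.2] tq [-0.02  0.02  0.03] op 0.45
```

View pics/s4.png

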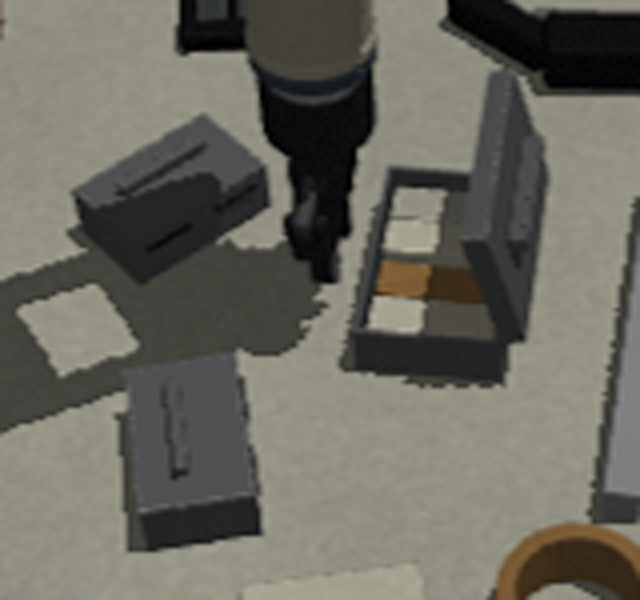

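Emit:
{"op": "carry_out", "data": {"rows": "0.45 0 0 0.15 0; 0.45 0 0 0.15 0; 0.45 0 0 0 0"}}

```text
clock: 6.2
eef_pos: [440.3, 217.1, 9.9]
tcp_rot: [-3.141, -0.0, 2.874]
contact_force: [1.0, 0.1, -0.1]
opening: 0.445
```

```bash
python3 - <<'E'
from h import *
st()
E
```

```text
t 6.2 tcpF [-215.1   31.2    9.9] rot [-3.141 -0.     2.874] forceF [ 0.9  0.3 -0.1] tq [-0.03  0.01  0.01] op 0.45
```

Emit:
{"op": "carry_out", "data": {"rows": "0.45 -0.2 0 0 0; 0.45 -0.2 0 0 0; 0.45 -0.2 0 0 0; 0.45 -0.2 0 0 0; 0.45 -0.2 0 0 0; 0.45 -0.2 0 0 0; 0.45 -0.2 0 0 0; 0.45 0 0 0 0"}}

```text
clock: 7.2
eef_pos: [482.0, 206.0, 10.2]
tcp_rot: [3.141, 0.001, 2.874]
contact_force: [-0.9, 0.2, -0.5]
opening: 0.449
```

```bash
python3 - <<'E'
from h import *
st();pic("side","s5",(200,95,340,235))
E
```

```text
t 7.2 tcpF [-172.    31.6   10.2] rot [3.141e+00 1.000e-03 2.874e+00] forceF [-0.9 -0.1 -0.5] tq [-0.02  0.04 -0.04] op 0.45
```

View pics/s5.png

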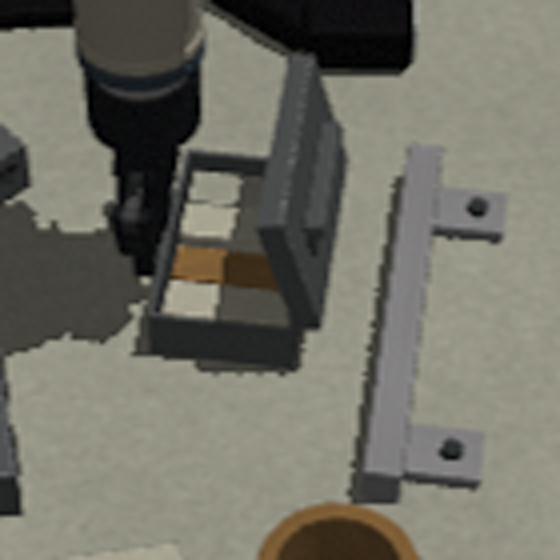

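Emit:
{"op": "carry_out", "data": {"rows": "0.45 -0.17 0 0 0; 0.45 -0.17 0 0 0; 0.45 -0.17 0 0 0; 0.45 -0.17 0 0 0; 0.45 -0.17 0 0 0; 0.45 -0.17 0 0 0; 0.45 -0.17 0 0 0; 0.45 -0.17 0 0 0; 0.45 -0.17 0 0 0; 0.45 -0.17 0 0 0; 0.45 -0.1 0 0 0; 0.45 0 0 0 0"}}

```text
clock: 8.75
eef_pos: [533.7, 191.8, 10.3]
tcp_rot: [3.141, 0.001, 2.874]
contact_force: [-0.6, -0.2, 0.3]
opening: 0.448
```

```bash
python3 - <<'E'
from h import *
st();pic("side","s6",(200,95,340,235))
E
```

```text
t 8.75 tcpF [-118.4   31.6   10.3] rot [3.141e+00 1.000e-03 2.874e+00] forceF [-0.6 -0.3  0.3] tq [ 0.07  0.05 -0.01] op 0.45
```

View pics/s6.png

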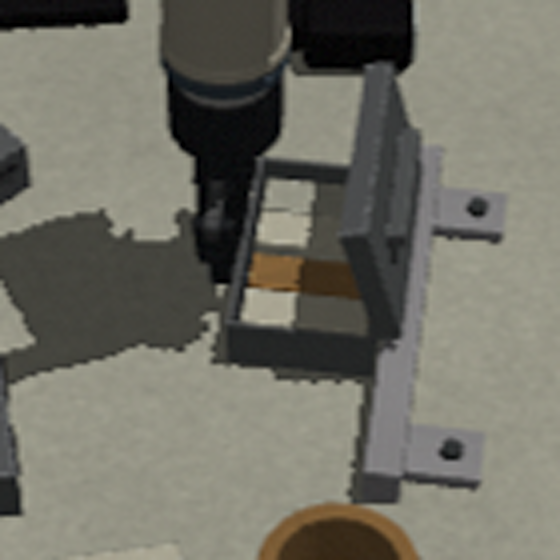

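Close to the fence (hinge corner at 375,365); small steps until force rises.

Emit:
{"op": "carry_out", "data": {"rows": "0.45 -0.1 0 0 0; 0.45 -0.1 0 0 0; 0.45 -0.05 0 0 0; 0.45 0 0 0 0"}}

```text
clock: 9.3
eef_pos: [536.9, 190.5, 10.0]
tcp_rot: [-3.14, -0.006, 2.873]
contact_force: [-14.9, 9.8, 11.9]
opening: 0.45
```

```bash
python3 - <<'E'
from h import *
st()
E
```

```text
t 9.3 tcpF [-115.    31.2   10. ] rot [-3.14  -0.006  2.873] forceF [-17.    5.5  11.9] tq [ 1.32  2.36 -0.07] op 0.45
```

```bash
python3 - <<'E'
from h import *
pic("side","s7",(200,95,340,235));pic("scene","c7",(180,160,370,300));st()
E
```

```text
t 9.4 tcpF [-115.    31.2   10.1] rot [-3.14  -0.006  2.873] forceF [-17.4   3.9  10.5] tq [ 1.32  2.32 -0.11] op 0.45
```

View pics/s7.png

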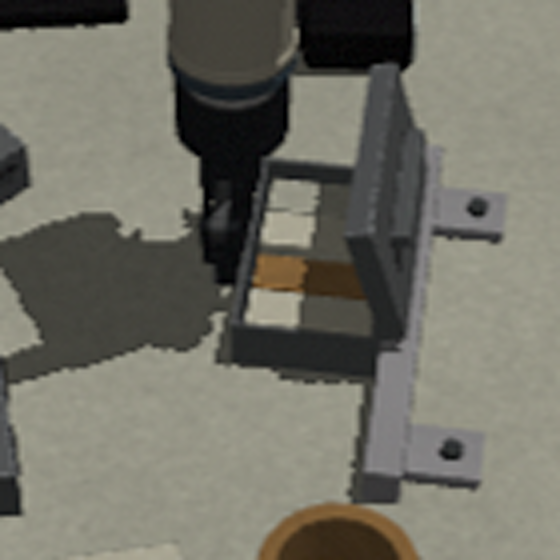

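View pics/c7.png

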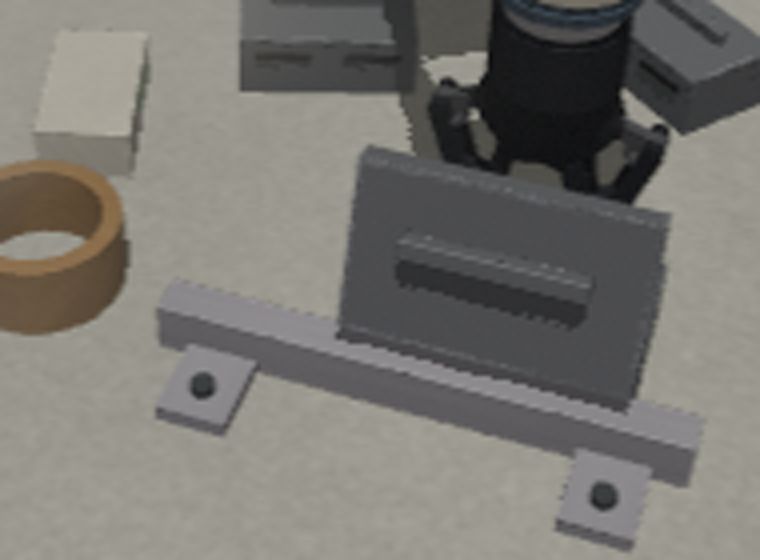

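```bash
python3 - <<'E'
from h import *
from scipy.optimize import least_squares
sc=r.get_calibration("scene")
# unknown theta, y for lid outer corners
for (u,v) in [(365,147),(668,213)]:
  px=np.array([180+u/4,160+v/4])
  g=lambda p:proj(sc,F0+RF@np.array([-100*np.cos(p[0])+18*np.sin(p[0]),p[1],40+100*np.sin(p[0])+18*np.cos(p[0])]))-px
  s=least_squares(g,[1,30]);print("theta,y",s.x.round(3),s.cost)
si=r.get_calibration("side")
for (u,v,z) in [(266,162,40),(235,330,40),(228,365,0)]: print(inF(onz(si,200+u/4,95+v/4,z)).round(1))
E
```

```text
theta,y [  1.156 -46.516] 2.0396787565394481e-25
theta,y [  0.279 107.91 ] 5.492996255234949e-26
[-98.2 104.4  40. ]
[-97.2 -54.5  40. ]
[-102.6  -52.5    0. ]
```

Emit:
{"op": "carry_out", "data": {"rows": "0.45 0.3 0 0 0; 0.45 0.3 0 -0.5 0; 0.45 0 0 -0.9 0; 0.45 0 0 -0.9 0; 0.45 0 0 -0.9 0; 0.45 0 0 -0.9 0; 0.45 0 0 -0.9 0; 0.45 0 0 -0.7 0; 0.45 0 0 0 0"}}

```text
clock: 10.52
eef_pos: [524.1, 195.0, 183.6]
tcp_rot: [3.139, 0.004, 2.874]
contact_force: [0.7, 0.4, -0.2]
opening: 0.446
```

```bash
python3 - <<'E'
from h import *
st();pic("scene","c8",(180,110,370,250));pic("wrist","w8",None,1);pic("side","s8",(200,75,340,215))
E
```

```text
t 10.53 tcpF [-128.4   32.1  183.6] rot [3.139 0.004 2.874] forceF [ 0.6  0.6 -0.2] tq [-0.03 -0.01 -0.  ] op 0.45
```

View pics/c8.png

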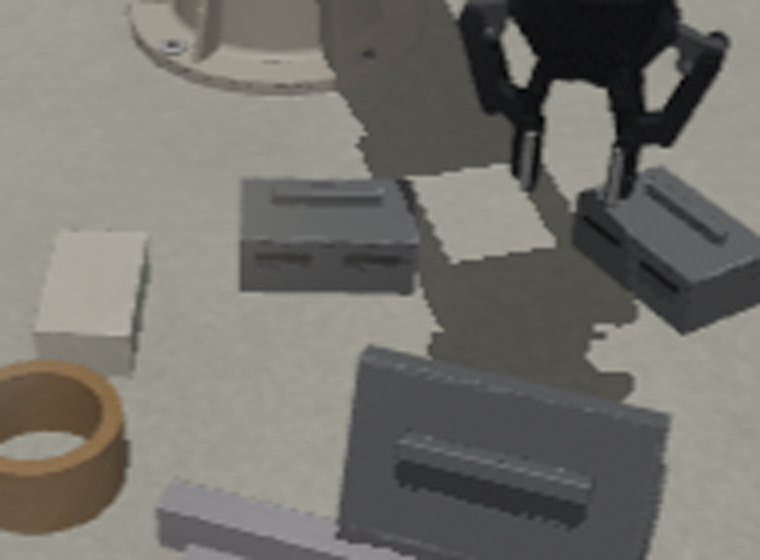

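View pics/w8.png

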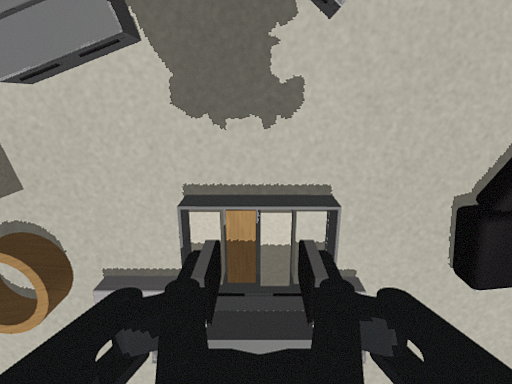

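View pics/s8.png

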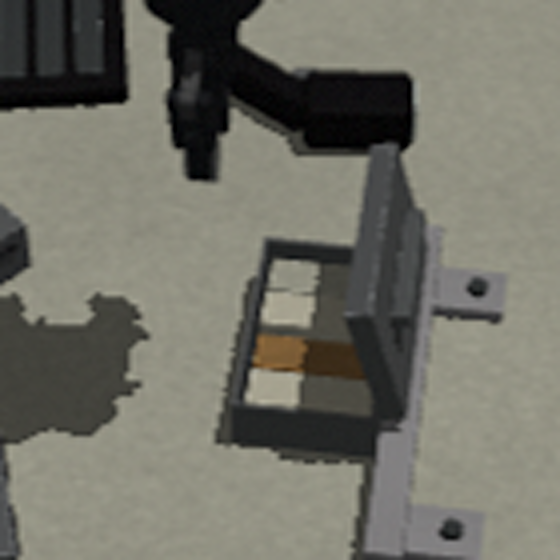

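```bash
python3 - <<'E'
from h import *
sc=r.get_calibration("scene");si=r.get_calibration("side")
o=lambda cal,px,x:(lambda p,d:(RF.T@(p-F0))+(RF.T@d)*((x-(RF.T@(p-F0))[0])/(RF.T@d)[0]))(*ray(cal,*px))
for px in [(312,157),(335,161.2)]: print(o(sc,px,-118).round(1))
# side: near finger bottom corners; y of near finger ~ from scene
def oy(cal,px,y):
  p,d=ray(cal,*px);p=RF.T@(p-F0);d=RF.T@d;return p+d*(y-p[1])/d[1]
for px in [(200+188/4,75+180/4),(200+216/4,75+181/4)]:
  for y in (0,7,14): print(oy(si,px,y).round(1))
w=r.get_calibration("wrist")
for p in [(178,207),(341,207)]: print("front",inF(onz(w,*p,40)).round(1))
for p in [(181,186),(332,186)]: print("shadow?",inF(onz(w,*p,0)).round(1))
E
```

```text
[-118.    12.3  192.5]
[-118.    61.5  193.7]
[-133.9    0.   191.9]
[-135.2    7.   185.3]
[-136.5   14.   178.6]
[-116.2    0.   193.3]
[-117.4    7.   186.7]
[-118.5   14.   180.1]
front [-104.6  -47.7   40. ]
front [-104.5  109.9   40. ]
shadow? [-114.8  -53.6    0. ]
shadow? [-114.7  109.3    0. ]
```

Emit:
{"op": "carry_out", "data": {"rows": "0.45 -0.48 0 0 0; 0.45 -0.48 0 0 0; 0.45 -0.48 0 0 0; 0.45 -0.48 0 0 0; 0.45 -0.48 0 0 0; 0.45 -0.48 0 0 0; 0.45 -0.48 0 0 0; 0.45 -0.48 0 0 0; 0.45 0 0 0.6 0; 0.45 0 0 0.6 0; 0.45 0 0 0.3 0; 0.45 0 0 0 0"}}

```text
clock: 12.18
eef_pos: [633.3, 164.1, 135.2]
tcp_rot: [-3.141, -0.001, 2.874]
contact_force: [-0.8, 0.0, -0.5]
opening: 0.452
```

```bash
python3 - <<'E'
from h import *
st();pic("scene","c9",(180,110,370,250));pic("side","s9",(200,75,340,215))
E
```

```text
t 12.18 tcpF [-15.   31.3 135.2] rot [-3.141e+00 -1.000e-03  2.874e+00] forceF [-0.8 -0.2 -0.5] tq [ 0.02 -0.05  0.03] op 0.45
```

View pics/c9.png

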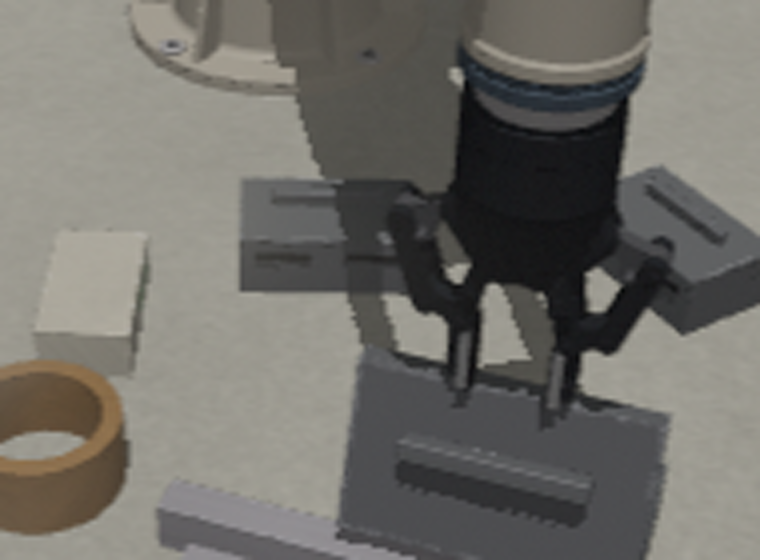

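View pics/s9.png

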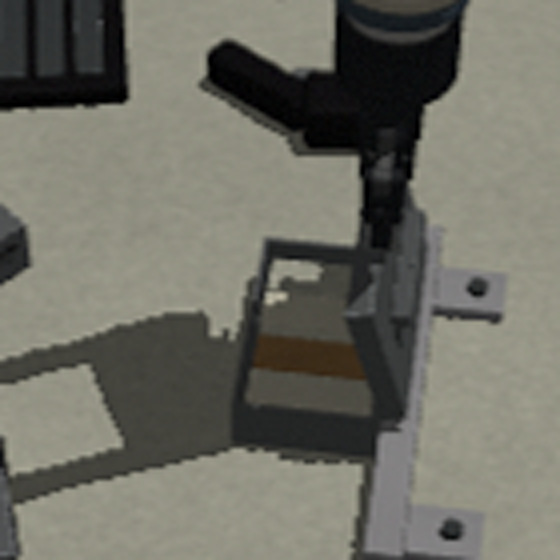

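Emit:
{"op": "carry_out", "data": {"rows": "0.45 -0.13 0 0.31 0; 0.45 0.3 0 0.13 0; 0.45 0.28 0 0.13 0; 0.45 0.28 0 0.15 0; 0.45 0.27 0 0.16 0; 0.45 0.25 0 0.19 0; 0.45 0.23 0 0.19 0; 0.45 0 0 0 0"}}

```text
clock: 13.28
eef_pos: [590.9, 176.2, 98.5]
tcp_rot: [3.141, 0.0, 2.875]
contact_force: [0.5, 0.3, 1.6]
opening: 0.449
```

```bash
python3 - <<'E'
from h import *
st();pic("scene","c10",(180,110,370,250));pic("side","s10",(200,75,340,215))
E
```

```text
t 13.28 tcpF [-59.1  31.7  98.5] rot [3.141 0.    2.875] forceF [0.4 0.4 1.6] tq [ 0.04 -0.    0.01] op 0.45
```

View pics/c10.png

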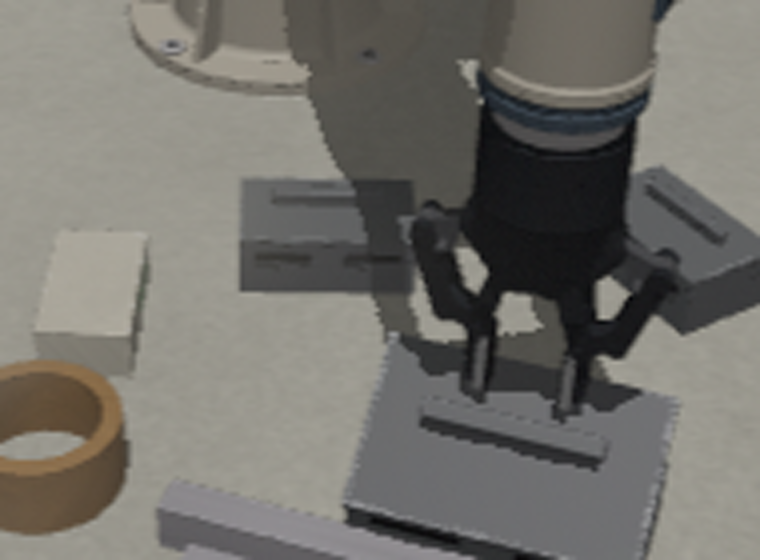

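View pics/s10.png

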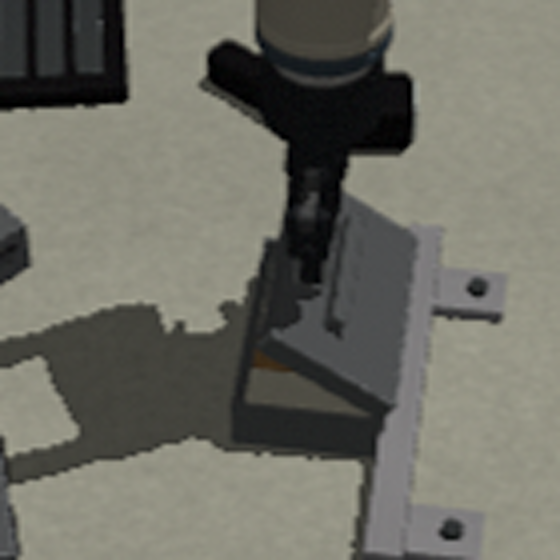

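Emit:
{"op": "carry_out", "data": {"rows": "0.45 0.21 0 0.26 0; 0.45 0.19 0 0.25 0; 0.45 0.16 0 0.27 0; 0.45 0.13 0 0.28 0; 0.45 0.1 0 0.27 0; 0.45 0.05 0 0.18 0; 0.45 0 0 0 0"}}

```text
clock: 14.25
eef_pos: [566.3, 182.5, 52.6]
tcp_rot: [-3.141, -0.001, 2.874]
contact_force: [-0.4, -0.5, 2.8]
opening: 0.449
```

```bash
python3 - <<'E'
from h import *
st();pic("scene","c11",(180,110,370,250));pic("side","s11",(200,75,340,215))
E
```

```text
t 14.25 tcpF [-84.5  31.2  52.6] rot [-3.141e+00 -1.000e-03  2.874e+00] forceF [-0.2 -0.6  2.8] tq [ 0.04  0.08 -0.04] op 0.45
```

View pics/c11.png

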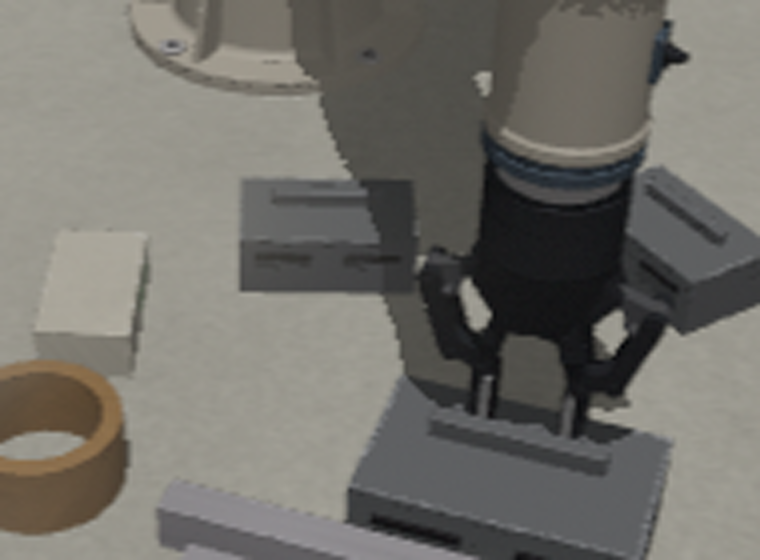

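View pics/s11.png

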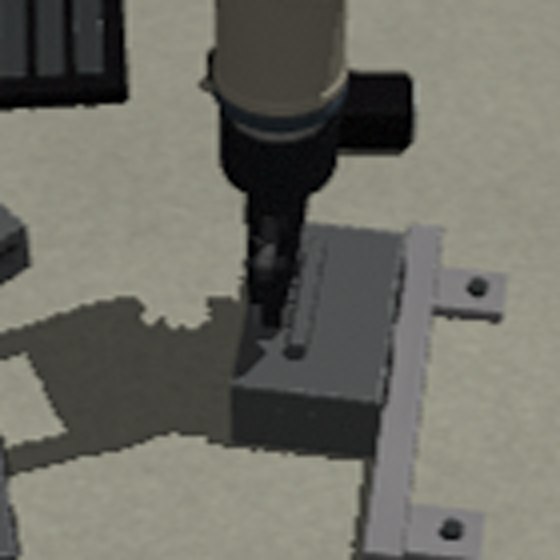

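Emit:
{"op": "carry_out", "data": {"rows": "0.45 0 0 0.07 0; 0.45 0 0 0.07 0; 0.45 0 0 0 0; 0.45 0 0 0 0"}}

```text
clock: 14.85
eef_pos: [566.6, 182.6, 51.2]
tcp_rot: [-3.142, -0.0, 2.874]
contact_force: [-9.6, -1.5, 27.6]
opening: 0.45
```

```bash
python3 - <<'E'
from h import *
st()
E
```

```text
t 14.85 tcpF [-84.2  31.4  51.2] rot [-3.142 -0.     2.874] forceF [-8.8 -3.9 27.6] tq [-0.36  1.74 -0.02] op 0.45
```

Emit:
{"op": "carry_out", "data": {"rows": "0.45 0 0 -0.04 0; 0.45 -0.06 0 0 0; 0.45 -0.06 0 0 0; 0.45 0 0 0 0; 0.45 0 0 0 0"}}

```text
clock: 15.48
eef_pos: [568.1, 182.1, 51.3]
tcp_rot: [-3.141, -0.004, 2.874]
contact_force: [-13.0, 1.9, 22.7]
opening: 0.452
```

```bash
python3 - <<'E'
from h import *
st()
E
```

```text
t 15.47 tcpF [-82.6  31.4  51.3] rot [-3.141 -0.004  2.874] forceF [-13.   -1.6  22.7] tq [0.49 2.3  0.02] op 0.45
```

Emit:
{"op": "carry_out", "data": {"rows": "0.45 0 0 -0.06 0; 0.45 -0.04 0 0 0; 0.45 0 0 0 0; 0.45 0 0 0 0"}}

```text
clock: 15.98
eef_pos: [570.0, 181.7, 51.7]
tcp_rot: [-3.141, -0.003, 2.873]
contact_force: [-8.3, 4.6, 6.5]
opening: 0.447
```

```bash
python3 - <<'E'
from h import *
st();pic("side","s12",(200,75,340,215));pic("scene","c12",(220,160,370,270),5);pic("wrist","w12",None,1);st()
E
```

```text
t 15.97 tcpF [-80.8  31.4  51.7] rot [-3.141e+00 -3.000e-03  2.873e+00] forceF [-9.2  2.2  6.5] tq [ 0.49  1.19 -0.2 ] op 0.45
t 16.12 tcpF [-80.7  31.4  51.7] rot [-3.141e+00 -3.000e-03  2.873e+00] forceF [-7.2  1.2  6.5] tq [ 0.49  1.16 -0.23] op 0.45
```

View pics/s12.png

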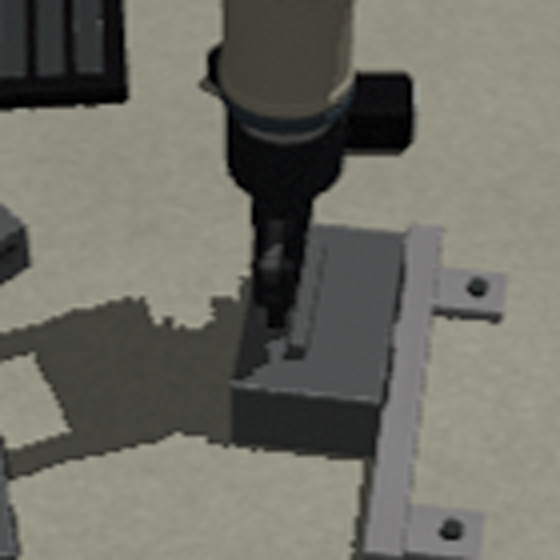

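View pics/c12.png

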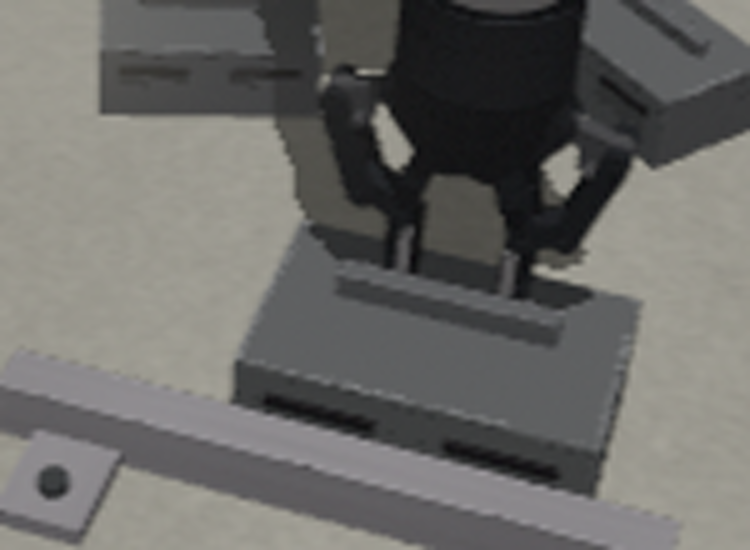

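View pics/w12.png

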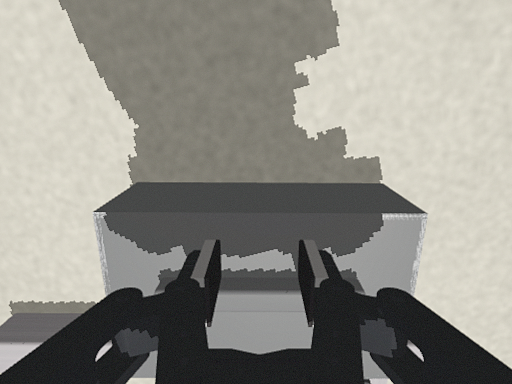

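```bash
python3 - <<'E'
from h import *
w=r.get_calibration("wrist")
for p in [(93.5,213),(427.5,213)]: print("front",inF(onz(w,*p,58)).round(1))
for p in [(134,183),(383,184)]: print("bottom",inF(onz(w,*p,0)).round(1))
sc=r.get_calibration("scene")
for p in [(233,362),(598,450)]: print("hinge top sc",inF(onz(sc,220+p[0]/5,160+p[1]/5,58)).round(1))
for p in [(20,350),(680,525)]: print("fence sc",inF(onz(sc,220+p[0]/5,160+p[1]/5,32)).round(1))
si=r.get_calibration("side")
for p in [(405,233),(378,403)]: print("hinge top si",inF(onz(si,200+p[0]/4,75+p[1]/4,58)).round(1))
for p in [(405,300),(372,480)]: print("fence si",inF(onz(si,200+p[0]/4,75+p[1]/4,32)).round(1))
E
```

```text
front [-103.3  -47.9   58. ]
front [-103.1  111.7   58. ]
bottom [-103.   -50.6    0. ]
bottom [-102.1  112.3    0. ]
hinge top sc [ -0.3 -46.   58. ]
hinge top sc [ -2.7 111.8  58. ]
fence sc [  -0.7 -145.6   32. ]
fence sc [  2.  150.6  32. ]
hinge top si [ -0.2 108.8  58. ]
hinge top si [ -3.2 -50.6  58. ]
fence si [ 5. 69. 32.]
fence si [ -1.4 -94.4  32. ]
```

Emit:
{"op": "carry_out", "data": {"rows": "0.45 -0.05 0 0 0; 0.45 -0.05 0 0.03 0; 0.45 0 0 0 0; 0.45 0 0 0 0; 0.45 0 0 0 0"}}

```text
clock: 16.75
eef_pos: [570.1, 181.6, 51.4]
tcp_rot: [-3.14, -0.008, 2.873]
contact_force: [-21.4, 8.3, 23.1]
opening: 0.453
```

```bash
python3 - <<'E'
from h import *
st()
E
```

```text
t 16.75 tcpF [-80.6  31.4  51.4] rot [-3.14  -0.008  2.873] forceF [-22.9   2.4  23.1] tq [ 1.4   3.31 -0.21] op 0.45
```

Emit:
{"op": "carry_out", "data": {"rows": "0.45 0.03 0 -0.02 0; 0.45 0 0 0 0; 0.45 0 0 0 0; 0.45 0 0 0 0; 0.45 0 0 0 0; 0.45 0 0 0 0"}}

```text
clock: 17.5
eef_pos: [570.0, 181.6, 51.5]
tcp_rot: [-3.14, -0.007, 2.873]
contact_force: [-16.6, 7.4, 14.9]
opening: 0.45
```

```bash
python3 - <<'E'
from h import *
st();pic("wrist","w13",None,1);pic("side","s13",(200,75,340,215));pic("scene","c13",None,1);st()
w=r.get_calibration("wrist")
E
```

```text
t 17.5 tcpF [-80.7  31.3  51.5] rot [-3.14  -0.007  2.873] forceF [-18.    2.7  14.9] tq [ 1.22  2.52 -0.2 ] op 0.45
t 17.65 tcpF [-80.7  31.3  51.5] rot [-3.14  -0.007  2.873] forceF [-16.5   2.1  14.4] tq [ 1.21  2.49 -0.22] op 0.45
```

View pics/s13.png

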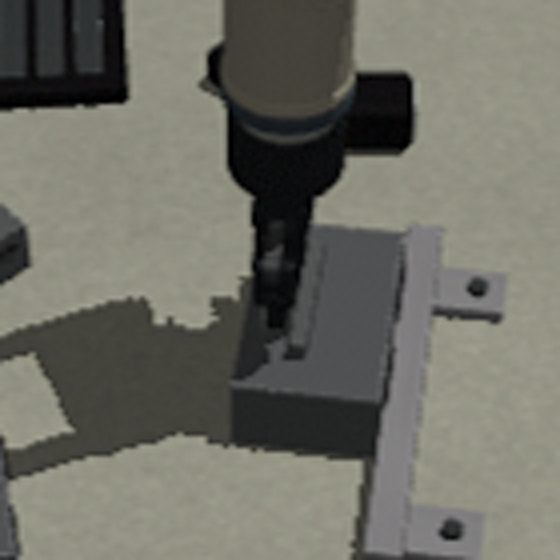

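View pics/c13.png

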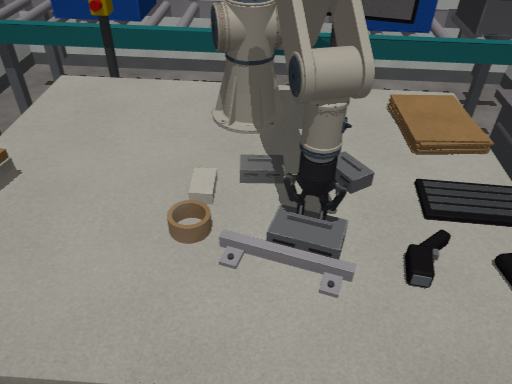

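View pics/w13.png

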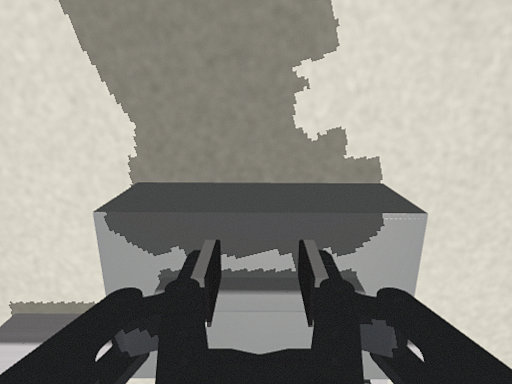

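```bash
python3 - <<'E'
from h import *
print(r.sign_off());st()
E
```

```text
the job is handed in; nothing more can be done
None
the job is handed in; nothing more can be done
```

I slid the case back until it was flush against the fence and closed its lid. I handed the job in at about 17.7 s with the fingers still pressing on the lid strip and the ridge front.

**Last checks before handing in:**
- **Force:** about 17 N in towards the fence and 14.5 N down, both steady. That is above the roughly 10 N each way you asked for.
- **Seating:** when I pushed harder, the force in towards the fence rose from 7 to 23 N and the tool moved only 0.2 mm. So the case is hard against the fence.
- **Lid and squareness:** the pictures show the lid shut edge to edge and the case parallel to the fence as far as they can resolve.
- **Bystanders:** the scanner, tape roll and medicine box look unmoved in the final picture. I judged this by eye and did not measure it.

**What went wrong or disagreed:**
- **First push:** the fingers passed over the front wall and the gripper's body bent the lid a little further open. At this opening the fingertips sat about 9 mm behind the TCP, not 22 mm ahead as stated. I backed off, lowered the tool and repeated the push.
- **Fence position:** the camera estimates disagreed by up to about 4 mm, so I relied on contact force to confirm the case was flush.

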